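# Square up a book on the measuring board and close the width gauge on it

## Task

Measure the width of the small brown book on the white measuring board, for its new box: without lifting it, push it along the board fully home into the corner, its tail flush against the far fence and its spine flush against the right-hand fence. Once it sits home, push the sliding gauge along the far fence until its blade touches the book's fore edge, leaving the book home. Leave all the other things where they are.

Things in the scene. Friction and masses are not known exactly. Their poses are not given: they have to be found in the camera images.
- book: Small brown leather book lying flat on the board, blank paper label on top: 170 mm head to tail (its x), 110 mm spine to fore edge (its y), 34 mm thick, about 0.45 kg, loose, up to 0.3 rad askew. Origin: centre of its underside. +x points to the tail, -x to the head, -y to the rounded spine, +y to the fore edge. It slides with a push of 2 to 6 N. Cover edges overhang the pages by 3 mm.
- board: Measuring board, fixed: white ruled base 280 (its x) x 440 (its y) x 12 mm with two aluminium fences 20 mm wide, 25 mm above the base. Origin: centre of its underside. Tail fence along the far (+x) edge, inner face at x = 115 mm; spine fence along the right (-y) edge, inner face at y = -195 mm. The book at home has its origin at x = 30, y = -140 mm, axes parallel to the board's.
- corner (a point): Where the inner faces of the two fences meet, on the top of the board's base (12 mm above the table); axes as the board's. The book's place lies to its -x and +y.
- spine_tail (a point): Book corner at spine and tail, at half the book's thickness (17 mm above its underside); touches both fences when the book is home.
- spine_head (a point): Book corner at spine and head, at half thickness.
- fore_tail (a point): Book corner at fore edge and tail, at half thickness.
- fore_mid (a point): Middle of the book's fore edge (line of the cover edges), at half thickness; axes as the book's.
- head_mid (a point): Middle of the book's head edge (line of the cover edges), at half thickness.
- gauge (a joint): Travel of the sliding width gauge along the tail fence towards the spine fence (board -y), m: 0 fully open, grows as it is pushed towards the book. Its measuring face is at board y = 0.150 - joint; 0.235 when it touches a book that is home. It slides with about 2 N, stays where it is left and cannot be lifted.
- gauge_face (a point): Point on the measuring face (towards the book) of the gauge's blade, 45 mm from the tail fence and 17 mm above the base; axes as the board's. The blade is an upright plate 8 mm thick (its back is towards board +y), 95 mm long from the fence towards board -x, 38 mm high above the base. Behind it on the fence sits a saddle 50 mm long with a clamp knob, 54 mm high above the base.
- weight: Bystander, loose, to be left alone: brass hand weight with a knob, 40 mm wide, 54 mm tall, standing on the left near part of the board. Origin: centre of its underside.
- folder: Bystander, loose, to be left alone: flat ivory-coloured bone folder, 135 x 20 x 5 mm, lying on the board along its left edge, lengthwise on its x. Origin: under its middle.
- old_book: Bystander, loose, to be left alone: large old leather volume 250 x 185 x 60 mm on the table to the right. Origin: centre of its underside.
- brush: Bystander, loose, to be left alone: flat paste brush, about 175 mm long (its x), 50 mm wide, 13 mm thick, on the table to the left. Origin: at the brush's ferrule, at table height.
- spatula: Bystander, loose, to be left alone: thin steel spatula, about 195 mm long (its x), 12 mm wide, 5 mm thick, on the table to the left. Origin: under its middle.
- paste_jar: Bystander, loose, to be left alone: white closed jar, 68 mm wide, 75 mm tall, on the table. Origin: centre of its underside.
- eraser: Bystander, loose, to be left alone: white eraser block 60 x 24 x 13 mm, on the table. Origin: centre of its underside.
Not all that is in view belongs to the job. Of the things that look like the book, the smallest one is meant.

How it is judged:
By the outcome, as a careful person would: the job done as asked, in the order asked, and still so for the second after the job is handed in, with the robot touching nothing.
It also fails if it takes over 54 s, if anything falls off the work surface, if the arm or the gripper's body presses on something with over 40 N, if the wrist force passes 120 N, or if a joint passes its speed limit or range.

## Robot

A 6-joint arm with a two-finger parallel gripper is mounted at the origin on the work surface. World frame = base frame: x ahead of the robot, y to its left, z up, the work surface at z = 0. Lengths are in m, angles in degrees, forces in N, time in s.
With the tool pointing down it reaches from about 0.35 to 0.925 m from the base axis. Payload 6.4 kg.
Tool frame: the origin (TCP) lies midway between the tips of the shut fingers; the grasp point (between the pads) lies 19 mm behind it; z points along the fingers, y is the line along which they close (so a half turn about z gives the same grasp; the last joint's range is limited). The gripper opens to 94 mm and grips with 3 to 60 N. Pads are 16 mm wide; open, the fingers measure 119 mm over their backs; the gripper's body (75 mm by 177 mm) begins 78 mm behind the grasp point.
Start: joints at [-75.063, 14.043, 89.255, -0, 76.702, -9.975], TCP at [0.274, -0.59, 0.205] pointing down, gripper open.
Joint ranges: [-179.41, 179.41], [-58.25, 129.5], [7.25, 145.43], [-54.29, 234.29], [11.92, 165.04], [-157.13, 157.13]. Speed limits (degrees/s): [147.25, 147.25, 180, 180, 180, 180].

## Interface

Orientations are given as a 3x3 rotation matrix whose columns are the frame's x, y, z axes.
In Python, from station import r gives the robot as it stands.
- The arm moves only by the tool step_arm, never from a script. Its argument "plan" is one flat list of numbers, 7 for each row, row after row: the shift along the tool's x, y, z in cm, then the turn, a rotation vector about the tool's x, y, z in degrees, then the gripper's target within -1 to 1 (shut at 1, half-way at 0, fully open at -1). A call has 1 to 8 rows; each row shifts and turns the commanded pose from where the row before left it, along the tool's axes as they then stand; what a row does not reach is not made up. A row lasts 1/8 s, in which the tool goes at most 62.5 mm and 10.7 degrees, less where a joint would pass 70% of its speed; a pose out of reach is approached as far as the arm can. A call with a gripper value outside its range is refused whole. The fingers move at their own pace and stop on an object; "squeeze" is the grip in N (left out, the last holds). Time passes only in rows, so rows that do not move let the fingers close. It gives the time, the measured TCP pose, the force, the opening and the grip force at its end, in the units of the state.
- r.observe(): the state, without advancing time (a new reading comes with each control period).
- r.camera(name): name is "scene" or "top"; returns a dict with "frame" (480x640x3 uint8, red, green, blue), "range_z" (480x640 float32, m along the optical axis (not along the pixel's ray), 0 where there is no reading), "K" (3x3 intrinsics, pixels), "dist_coeffs" ([k1, k2, p1, p2, k3] as OpenCV has them; the pictures are not rectified), "extrinsics" (4x4, takes a point from world to camera coordinates). Camera axes: x right, y down, z forward; pixel columns grow to the right and rows downward; lengths in m; the calibration is good to about 2 mm. A picture is of the moment at which its call begins.
- r.sign_off(): hands the job in; it is judged then, once.
The state is a dict: "t": time; "q": joint angles; "dq": joint speeds; "joint_torque": joint torques, N m; "eef_pos": TCP position; "orientation": TCP orientation; "ft_force": force on the tool from outside, world axes, zero at the start; "moment": the same for the moment, N m; "finger_gap": finger opening in m; "gripper_force": force on a finger pad.
Only numpy, scipy, OpenCV 4.12 (cv2) and the standard library are available. Lean on these libraries where they do the work, as an engineer would, in place of code of your own. Each camera call takes 0.05 s, during which the arm holds its last target. There are 200 camera calls.

## Working session

There is one attempt and no reset: what is moved stays moved. The work goes in short steps, Python scripts to look and compute and a tool call to move; the robot and the scene stay as the last step left them, time stands still between calls to the robot, and variables do not carry over. Pictures are saved under pics/ and viewed, at most 10 in all, crops included, and the job is handed in when it is done.

Besides the shell and the picture viewer there is one more tool, called after "Request:" as name(argument=value, ...) on one line, values as JSON. step_arm: Moves the arm, as the interface text tells. Its arguments: {"type":"object","properties":{"plan":{"type":"array"},"squeeze":{"type":"number"}},"required":["plan"]}

```bash
mkdir -p pics
cat > h.py <<'E'
import numpy as np, cv2
from station import r
def cam(n):
    c=r.camera(n); c['K']=np.array(c['K']);c['E']=np.array(c['extrinsics']);c['d']=np.array(c['dist_coeffs'],float);return c
def ray(c,uv,z):
    p=cv2.undistortPoints(np.array(uv,float).reshape(-1,1,2),c['K'],c['d'])[:,0]
    R,t=c['E'][:3,:3],c['E'][:3,3]; o=-R.T@t
    d=np.c_[p,np.ones(len(p))]@R
    return o+d*((z-o[2])/d[:,2])[:,None]
def save(c,n): cv2.imwrite('pics/'+n,c['frame'][:,:,::-1])
E
python3 - <<'E'
from h import *
for n in('top','scene'):
    c=cam(n);save(c,n+'1.png');print(n,np.round(-c['E'][:3,:3].T@c['E'][:3,3],3))
o=r.observe();print(o['orientation'],o['eef_pos'],o['t'],o['ft_force'])
E
```

```text
top [ 0.235 -0.024  1.291]
scene [1.488 0.391 0.974]
[[ 9.06966694e-01  4.21202143e-01 -4.13254963e-04]
 [ 4.21202240e-01 -9.06965336e-01  1.59749509e-03]
 [ 2.98060427e-04 -1.62293875e-03 -9.99998639e-01]] [ 0.27364416 -0.58901696  0.20449532] 0.1 [-0.6000856   0.7419422  -0.34094105]
```

View pics/top1.png

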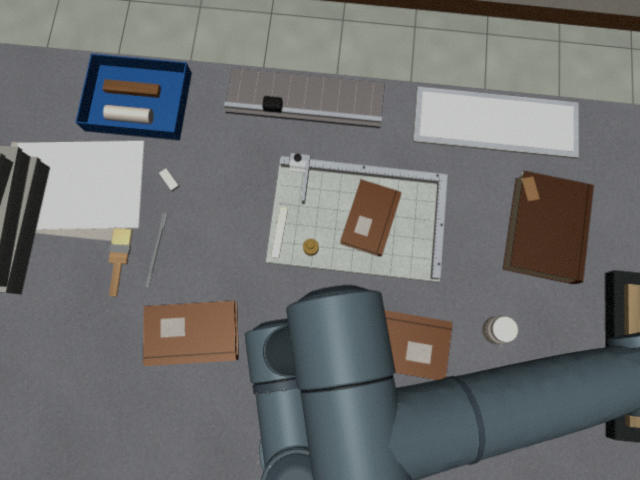

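View pics/scene1.png

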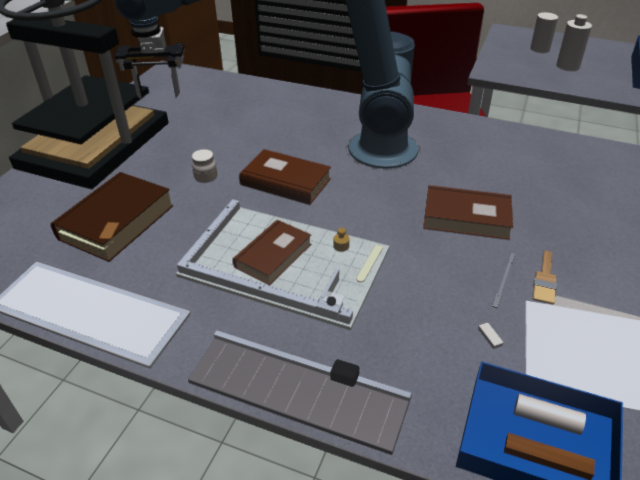

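The top view shows the board at (267–447, 157–280), far = up, with the small book at (371, 217), the gauge blade at (306, 180), the weight at (311, 247) and the folder at (279, 232). The scene view confirms this.

Run:
```python
from h import *
c=cam('top');f=c['frame']
cv2.imwrite('pics/crop1.png',cv2.resize(f[145:290,255:455,::-1],None,fx=4,fy=4,interpolation=cv2.INTER_CUBIC))
hsv=cv2.cvtColor(f,cv2.COLOR_RGB2HSV)
m=((hsv[...,0]<15)&(hsv[...,1]>90)).astype(np.uint8)
m[:,:335]=0;m[:,405:]=0;m[:170]=0;m[262:]=0
cs,_=cv2.findContours(m,cv2.RETR_EXTERNAL,cv2.CHAIN_APPROX_NONE);k=max(cs,key=cv2.contourArea)
bx=cv2.boxPoints(cv2.minAreaRect(k));print(bx);print(np.round(ray(c,bx,.046),4))
# depth at book, board
z=c['range_z'];print(z[190:200,375:385].mean(),z[260:265,380:400].mean(),z[300,350])
```

```text
[[339.90002 242.3    ]
 [361.      179.00002]
 [401.5     192.50002]
 [380.40002 255.8    ]]
[[ 0.4968 -0.0329  0.046 ]
 [ 0.6657 -0.07    0.046 ]
 [ 0.6408 -0.175   0.046 ]
 [ 0.4734 -0.1352  0.046 ]]
1.2845626 1.2955999 0.0
```

View pics/crop1.png

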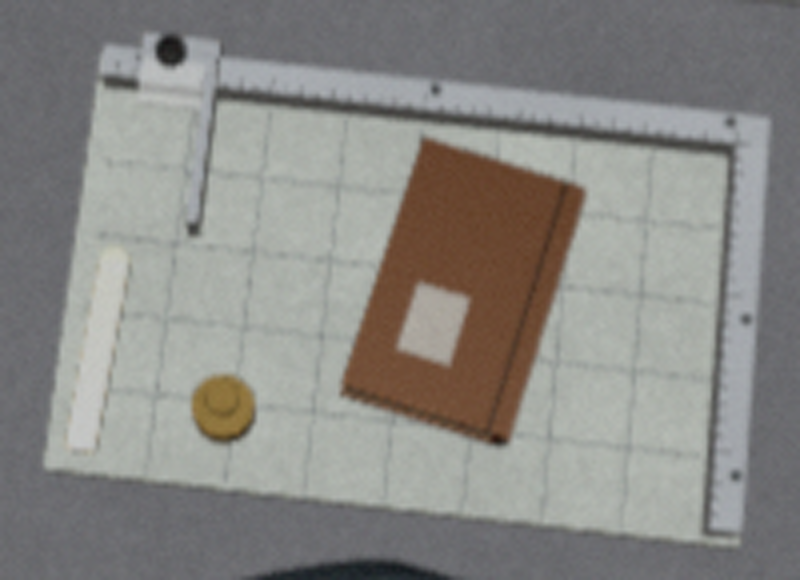

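The crop shows the fence corner at about crop (731, 146), the tail fence outer line from (103, 45) to (769, 118), the spine fence end at (740, 535), and the blade from (210, 90) to (193, 232).

Run:
```python
from h import *
c=cam('top')
P=lambda l,z:ray(c,[(255+(x+.5)/4-.5,145+(y+.5)/4-.5) for x,y in l],z)[:,:2]
out=P([(105,45),(769,118),(741,534)],.037);base=P([(44,469),(740,546)],.012)
print(out.round(4),base.round(4))
v=out[0]-out[1];w=out[1]-out[2];ay=np.degrees(np.arctan2(v[1],v[0]))-90;ax=np.degrees(np.arctan2(w[1],w[0]))
b=base[0]-base[1];ab=np.degrees(np.arctan2(b[1],b[0]))-90
print('lens',np.linalg.norm(v),np.linalg.norm(w),np.linalg.norm(b),'ang',ay,ax,ab)
a=np.radians(np.mean([ay,ax,ab]));R=np.array([[np.cos(a),-np.sin(a)],[np.sin(a),np.cos(a)]])
es=[out[1]-R@[.14,-.22],out[0]-R@[.14,.22],base[0]-R@[-.14,.22],base[1]-R@[-.14,-.22],P([(731,146)],.037)[0]-R@[.115,-.195] if 0 else P([(731,146)],.037)[0]-R@np.array([.115,-.195])]
print('origins',np.round(es,4))
O=np.mean(es[:4],0);print('O',O,'a',np.degrees(a))
bk=P([(423,137),(585,187),(505,444),(343,395)],.046);print('book world',bk.round(4))
print('book corners in board FT,ST,SH,FH',((bk-O)@R).round(4))
print('blade',((P([(205,95),(193,228)],.050)-O)@R).round(4),'wt',((P([(222,400)],.066)-O)@R).round(4))
u=bk[0]-bk[3];print('book ang',np.degrees(np.arctan2(u[1],u[0])))
```

```text
[[ 0.7096  0.141 ]
 [ 0.705  -0.2884]
 [ 0.4348 -0.286 ]] [[ 0.4343  0.148 ]
 [ 0.4311 -0.2911]]
lens 0.42937397185562165 0.27024055098808236 0.4390902056452337 ang -0.6142849244190103 -0.4893639645163238 -0.41732831733607156
origins [[ 0.567  -0.0671]
 [ 0.5677 -0.0778]
 [ 0.5724 -0.0732]
 [ 0.5731 -0.0723]
 [ 0.5704 -0.0692]]
O [ 0.5700256  -0.07261394] a -0.5069924020904685
book world [[ 0.6658 -0.0684]
 [ 0.6436 -0.1732]
 [ 0.474  -0.1364]
 [ 0.4942 -0.0343]]
book corners in board FT,ST,SH,FH [[ 0.0958  0.0051]
 [ 0.0744 -0.0999]
 [-0.0955 -0.0646]
 [-0.0762  0.0376]]
blade [[0.1066 0.1456]
 [0.0186 0.1424]] wt [[-0.0917  0.1105]]
book ang -11.240976083839382
```

```bash
cat >> h.py <<'E'
from scipy.spatial.transform import Rotation as Ro
O=np.array([.570,-.0715]);A=np.radians(-.5)
RB=np.array([[np.cos(A),-np.sin(A)],[np.sin(A),np.cos(A)]])
def rows(xy,z,yaw=0.,step=.06,turn=9.5,n=8,g=-1):
    """rows to board point xy, world z; yaw: angle of tool y from board x, deg"""
    o=r.observe();p=np.array(o['eef_pos']);M=np.array(o['orientation'])
    print('t',o['t'],'board',((p[:2]-O)@RB.astype(float)).round(4),'z',p[2].round(4),'F',np.round(o['ft_force'],1),'gap',o['finger_gap'],'q',np.round(o['q'],1))
    T=np.r_[O+RB@xy,z];a=np.radians(yaw)+A
    Y=np.array([np.cos(a),np.sin(a),0]);Z=np.array([0,0,-1.]);G=np.c_[np.cross(Y,Z),Y,Z]
    for i in range(n):
        d=T-p;l=np.linalg.norm(d);d*=min(1,step/max(l,1e-9))
        w=Ro.from_matrix(M.T@G).as_rotvec(degrees=True);k=np.linalg.norm(w);w*=min(1,turn/max(k,1e-9))
        s=np.round(M.T@d*100,1);w=np.round(w,1)
        print(*s,*w,g,sep=',')
        p=p+M@s/100;M=M@Ro.from_rotvec(w,degrees=True).as_matrix()
        if l<.0005+step and k<turn: break
E
python3 -c "
from h import *
rows([.005,.075],.2)"
```

```text
t 0.2 board [-0.2918 -0.5202] z 0.2048 F [ 0.1 -0.3 -0.1] gap 0.09389633997073289 q [-75.1  14.1  89.3  -0.   76.7 -10. ]
4.7,-3.7,0.0,-0.0,-0.0,-9.5,-1
5.3,-2.9,0.1,-0.0,-0.0,-9.5,-1
5.7,-2.0,0.0,-0.0,-0.0,-9.5,-1
5.9,-1.0,0.1,-0.0,-0.0,-9.5,-1
6.0,-0.0,0.0,-0.0,-0.0,-9.5,-1
5.9,1.0,0.1,-0.0,-0.0,-9.5,-1
5.7,1.9,0.0,-0.0,-0.1,-7.6,-1
5.4,2.7,0.0,-0.0,0.0,0.0,-1
```

Request:
step_arm(plan=[4.7, -3.7, 0, 0, 0, -9.5, -1, 5.3, -2.9, 0.1, 0, 0, -9.5, -1, 5.7, -2, 0, 0, 0, -9.5, -1, 5.9, -1, 0.1, 0, 0, -9.5, -1, 6, 0, 0, 0, 0, -9.5, -1, 5.9, 1, 0.1, 0, 0, -9.5, -1, 5.7, 1.9, 0, 0, 0, -7.6, -1, 5.4, 2.7, 0, 0, 0, 0, -1])

```text
t: 1.2
eef_pos: [0.492, -0.159, 0.2025]
orientation: [[0.008, 1.0, 0.0], [1.0, -0.008, -0.0], [-0.0, 0.0, -1.0]]
ft_force: [0.7, -0.9, -0.1]
finger_gap: 0.0939
gripper_force: 0.0
```

```bash
python3 -c "
from h import *
rows([.005,.075],.12)"
```

```text
t 1.2 board [-0.0772 -0.0882] z 0.2025 F [ 0.7 -0.9 -0.1] gap 0.09390654620837603 q [-30.5  -3.9 108.7   0.   75.1 -30. ]
4.9,2.5,2.5,0.0,0.0,0.0,-1
4.9,2.5,2.5,0.0,0.0,0.0,-1
4.9,2.4,2.4,0.0,0.0,0.0,-1
1.6,0.8,0.9,0.0,0.0,0.0,-1
```

Request:
step_arm(plan=[4.9, 2.5, 0, 0, 0, 0, -1, 4.9, 2.5, 2.5, 0, 0, 0, -1, 4.5, 2.3, 3, 0, 0, 0, -1, 0, 0, 0, 0, 0, 0, -1, 0, 0, 0, 0, 0, 0, -1])

```text
t: 1.82
eef_pos: [0.5657, -0.0188, 0.1477]
orientation: [[0.008, 1.0, 0.0], [1.0, -0.008, -0.0], [-0.0, 0.0, -1.0]]
ft_force: [-0.0, -0.7, 1.0]
finger_gap: 0.094
gripper_force: 0.0
```

```bash
python3 -c "
from h import *
rows([.005,.075],.019,step=.04);c=cam('top');cv2.imwrite('pics/c2.png',cv2.resize(c['frame'][145:290,255:455,::-1],None,fx=4,fy=4))"
```

```text
t 1.825 board [-0.0047  0.0526] z 0.1477 F [-0.  -0.7  1. ] gap 0.09399646949786362 q [-13.4   6.3 104.4  -0.   69.3 -12.9]
0.7,0.3,3.9,0.0,0.0,0.0,-1
0.7,0.3,3.9,0.0,0.0,0.0,-1
0.7,0.3,3.9,0.0,0.0,0.0,-1
0.1,0.1,1.2,0.0,0.0,0.0,-1
```

View pics/c2.png

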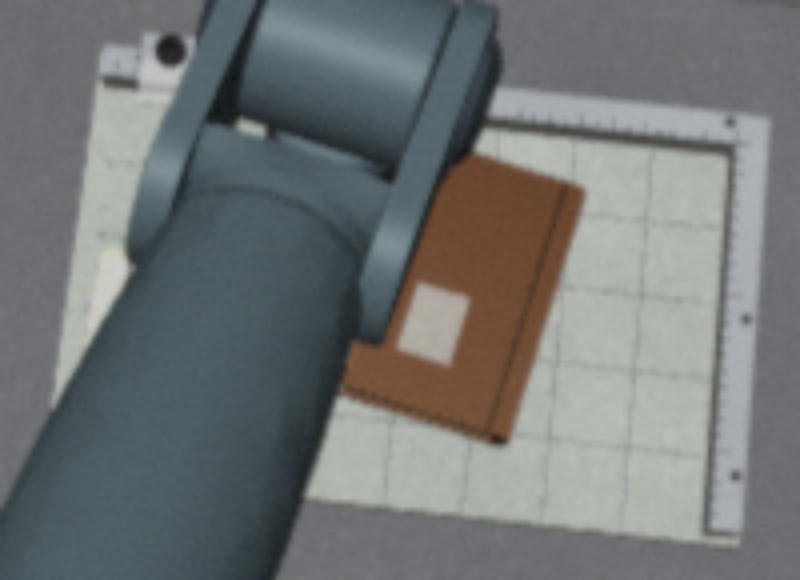

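The arm now hides the left half; the book is unmoved (label at crop (435, 325)).

Request:
step_arm(plan=[2.2, 1, 0, 0, 0, 0, -1, 0, 0, 4, 0, 0, 0, -1, 0, 0, 4, 0, 0, 0, -1, 0, 0, 3, 0, 0, 0, -1, 0, 0, 1, 0, 0, 0, -1, 0, 0, 0, 0, 0, 0, -1])

```text
t: 2.62
eef_pos: [0.5763, 0.0025, 0.0282]
orientation: [[0.01, 1.0, 0.001], [1.0, -0.01, -0.0], [-0.0, 0.001, -1.0]]
ft_force: [0.1, -0.1, 0.1]
finger_gap: 0.0941
gripper_force: 0.0
```

```bash
python3 -c "
from h import *
rows([.005,.075],.019,step=.04);c=cam('scene');cv2.imwrite('pics/c3.png',cv2.resize(c['frame'][190:330,170:400,::-1],None,fx=3,fy=3))"
```

```text
t 2.625 board [0.0057 0.0741] z 0.0282 F [ 0.1 -0.1  0.1] gap 0.09408023139945147 q [-11.   17.3 105.8  -0.   56.8 -10.5]
0.1,-0.1,0.9,0.0,0.0,-0.1,-1
```

View pics/c3.png

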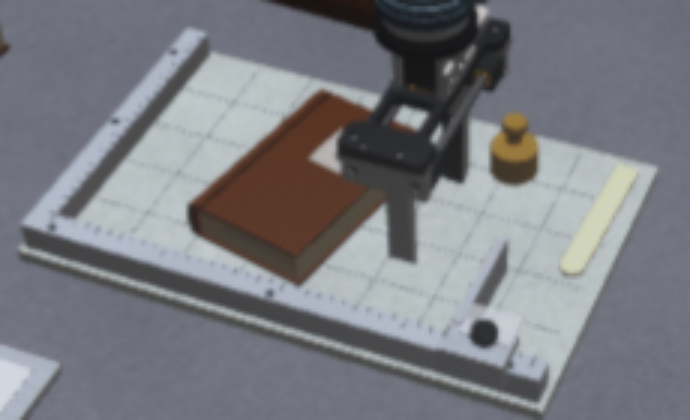

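Both fingers stand clear of the fore edge, the weight and the gauge. I'll push with both fingers as a flat pusher.

Request:
step_arm(plan=[-1, 0, 0.7, 0, 0, 0, -1, -1.2, 0, 0, 0, 0, 0, -1, -1.2, 0, 0, 0, 0, 0, -1, -1.2, 0, 0, 0, 0, 0, -1, -1.2, 0, 0, 0, 0, 0, -1, -1.2, 0, 0, 0, 0, 0, -1, -1.2, 0, 0, 0, 0, 0, -1, -1.2, 0, 0, 0, 0, 0, -1])

```text
t: 3.68
eef_pos: [0.5751, -0.0914, 0.0204]
orientation: [[0.008, 1.0, 0.0], [1.0, -0.008, -0.0], [-0.0, 0.0, -1.0]]
ft_force: [0.9, 2.2, -0.9]
finger_gap: 0.0941
gripper_force: 0.9
```

```bash
python3 -c "
from h import *
rows([.005,-.06],.021,step=.012);c=cam('scene');cv2.imwrite('pics/c4.png',cv2.resize(c['frame'][190:330,170:400,::-1],None,fx=3,fy=3))"
```

```text
t 3.675 board [ 0.0053 -0.0198] z 0.0204 F [ 0.9  2.2 -0.9] gap 0.09414321766728363 q [-20.2  18.7 105.    0.   56.3 -19.7]
-1.2,-0.0,-0.0,0.0,0.0,0.0,-1
-1.2,-0.0,-0.0,0.0,0.0,0.0,-1
-1.2,-0.0,-0.0,0.0,0.0,0.0,-1
-0.4,-0.0,-0.1,0.0,0.0,0.0,-1
```

View pics/c4.png

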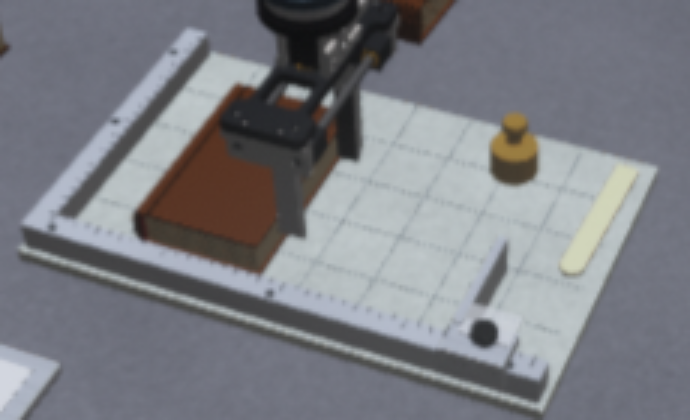

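The book is aligned with the board and sliding towards the spine fence; its tail is close to the far fence. Continuing.

Request:
step_arm(plan=[-1, 0, 0, 0, 0, 0, -1, -1, 0, 0, 0, 0, 0, -1, -1, 0, 0, 0, 0, 0, -1, -0.8, 0, 0, 0, 0, 0, -1, -0.5, 0, 0, 0, 0, 0, -1, -0.3, 0, 0, 0, 0, 0, -1])

```text
t: 4.47
eef_pos: [0.5747, -0.1368, 0.0205]
orientation: [[0.009, 1.0, 0.0], [1.0, -0.009, 0.0], [0.0, 0.0, -1.0]]
ft_force: [-0.0, 3.3, 1.2]
finger_gap: 0.0939
gripper_force: 1.4
```

Request:
step_arm(plan=[-0.4, 0, 0, 0, 0, 0, -1, -0.3, 0, 0, 0, 0, 0, -1, -0.2, 0, 0, 0, 0, 0, -1, -0.2, 0, 0, 0, 0, 0, -1])

```text
t: 4.97
eef_pos: [0.5746, -0.1476, 0.0205]
orientation: [[0.008, 1.0, 0.0], [1.0, -0.008, 0.0], [0.0, 0.0, -1.0]]
ft_force: [0.5, 3.3, 1.5]
finger_gap: 0.0943
gripper_force: 1.5
```

Request:
step_arm(plan=[-0.2, 0, 0, 0, 0, 0, -1, -0.2, 0, 0, 0, 0, 0, -1, 0, 0, 0, 0, 0, 0, -1])

```text
t: 5.35
eef_pos: [0.5747, -0.1488, 0.0205]
orientation: [[0.009, 1.0, -0.0], [1.0, -0.009, 0.005], [0.005, -0.0, -1.0]]
ft_force: [1.6, 12.8, 4.1]
finger_gap: 0.0938
gripper_force: 6.5
```

Contact with the spine fence (12.8 N). Now back off, lift, and go round to the head, gripper half-closed and turned by 90°.

Request:
step_arm(plan=[1, 0, 0, 0, 0, 0, -1, 1.5, 0, -1, 0, 0, 0, -1, 1, 0, -4, 0, 0, 0, 0, 0, 0, -4, 0, 0, 0, 0, 0, 0, 0, 0, 0, 0, 0])

```text
t: 5.98
eef_pos: [0.5775, -0.1173, 0.1149]
orientation: [[0.008, 1.0, 0.007], [1.0, -0.008, -0.004], [-0.004, 0.008, -1.0]]
ft_force: [-0.5, 0.4, 0.2]
finger_gap: 0.0677
gripper_force: 0.0
```

```bash
python3 -c "
from h import *
rows([-.13,-.14],.11,yaw=-90,step=.035,turn=10.5,n=10,g=0)"
```

```text
t 5.975 board [ 0.0079 -0.0457] z 0.1149 F [-0.5  0.4  0.2] gap 0.06765877097908211 q [-22.5  11.3 102.5  -0.   65.7 -22. ]
-2.0,-2.9,0.1,0.1,-0.0,10.5,0
-2.5,-2.5,0.1,0.1,-0.0,10.5,0
-2.9,-2.0,0.1,0.0,-0.0,10.5,0
-3.2,-1.5,0.1,0.0,-0.0,10.5,0
-2.5,-0.6,0.1,0.1,-0.0,10.5,0
-0.0,0.0,-0.0,0.0,-0.0,10.5,0
-0.0,0.0,-0.0,0.1,-0.1,10.5,0
-0.0,0.0,-0.0,0.0,-0.0,10.5,0
-0.0,0.0,-0.0,0.0,-0.0,6.0,0
```

Request:
step_arm(plan=[-2, -2.9, 0, 0, 0, 10.5, 0, -2.5, -2.5, 0, 0, 0, 10.5, 0, -2.9, -2, 0, 0, 0, 10.5, 0, -3.2, -1.5, 0, 0, 0, 10.5, 0, -2.5, -0.6, 0, 0, 0, 10.5, 0, 0, 0, 0, 0, 0, 10.5, 0, 0, 0, 0, 0, 0, 10.5, 0, 0, 0, 0, 0, 0, 10.5, 0])

```text
t: 6.98
eef_pos: [0.4353, -0.2089, 0.1094]
orientation: [[0.996, 0.09, -0.002], [0.09, -0.996, 0.001], [-0.002, -0.001, -1.0]]
ft_force: [-0.6, -0.1, -0.5]
finger_gap: 0.0469
gripper_force: 0.0
```

```bash
python3 -c "
from h import *
rows([-.13,-.14],.021,yaw=-90,step=.035,turn=10.5,n=10,g=0);c=cam('top');cv2.imwrite('pics/c5.png',cv2.resize(c['frame'][145:290,255:455,::-1],None,fx=4,fy=4))"
```

```text
t 6.975 board [-0.1335 -0.1385] z 0.1094 F [-0.6 -0.1 -0.5] gap 0.04690383537645307 q [-39.1  -2.1 117.5  -0.   64.7  45.8]
0.1,0.1,3.5,-0.0,0.1,5.6,0
0.2,0.0,3.5,-0.0,-0.0,0.0,0
0.0,0.1,1.8,-0.0,-0.0,0.0,0
```

View pics/c5.png

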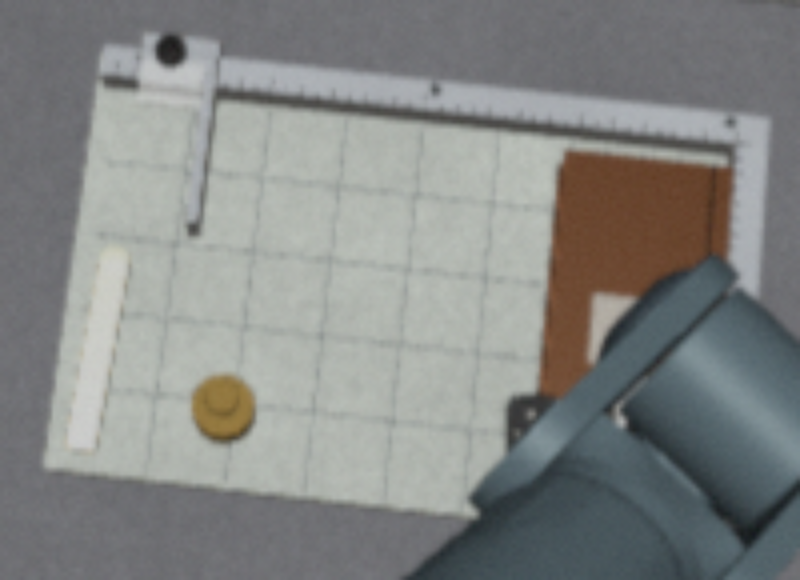

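The book is flush with the spine fence, with a gap of roughly 10 mm at the tail (crop y 132–152). Descend and push the head.

Request:
step_arm(plan=[0, 0, 3.5, 0, 0, 5.6, 0, 0, 0, 3.5, 0, 0, 0, 0, 0, 0, 1.8, 0, 0, 0, 0, 1.2, 0, 0, 0, 0, 0, 0, 1.2, 0, 0, 0, 0, 0, 0, 1, 0, 0, 0, 0, 0, 0, 1, 0, 0, 0, 0, 0, 0, 0.6, 0, 0, 0, 0, 0, 0])

```text
t: 8.02
eef_pos: [0.4871, -0.2096, 0.0229]
orientation: [[1.0, -0.001, 0.001], [-0.001, -1.0, -0.001], [0.001, 0.001, -1.0]]
ft_force: [0.3, 0.1, 0.1]
finger_gap: 0.0472
gripper_force: 0.0
```

```bash
python3 -c "
from h import *
rows([-.063,-.14],.021,yaw=-90,step=.006,g=0)"
```

```text
t 8.025 board [-0.0816 -0.1388] z 0.0229 F [0.3 0.1 0.1] gap 0.047158658547440196 q [-35.5  12.4 112.6  -0.   54.9  54.5]
0.6,0.0,0.1,0.0,-0.0,0.4,0
0.6,0.1,0.0,0.0,-0.0,0.0,0
0.6,0.0,0.1,0.0,-0.0,0.0,0
0.1,0.0,-0.0,0.0,-0.0,0.0,0
```

Request:
step_arm(plan=[0.5, 0, 0.1, 0, 0, 0.4, 0, 0.5, 0, 0, 0, 0, 0, 0, 0.3, 0, 0, 0, 0, 0, 0, 0.2, 0, 0, 0, 0, 0, 0, 0, 0, 0, 0, 0, 0, 0])

```text
t: 8.65
eef_pos: [0.5013, -0.2094, 0.0213]
orientation: [[1.0, -0.009, 0.0], [-0.009, -1.0, 0.0], [0.0, -0.0, -1.0]]
ft_force: [-0.3, 0.0, -0.3]
finger_gap: 0.047
gripper_force: 0.3
```

Request:
step_arm(plan=[0.3, 0, 0, 0, 0, 0, 0, 0.2, 0, 0, 0, 0, 0, 0, 0.2, 0, 0, 0, 0, 0, 0])

```text
t: 9.02
eef_pos: [0.5073, -0.2094, 0.0213]
orientation: [[1.0, -0.008, -0.003], [-0.008, -1.0, 0.0], [-0.003, -0.0, -1.0]]
ft_force: [-9.7, -0.4, 5.2]
finger_gap: 0.0472
gripper_force: 4.8
```

Request:
step_arm(plan=[0.1, 0, 0, 0, 0, 0, 0, 0, 0, 0, 0, 0, 0, 0])

```text
t: 9.28
eef_pos: [0.5072, -0.2094, 0.0213]
orientation: [[1.0, -0.008, -0.005], [-0.008, -1.0, 0.001], [-0.005, -0.001, -1.0]]
ft_force: [-9.2, -0.6, 6.1]
finger_gap: 0.0473
gripper_force: 5.0
```

Home against the tail fence (9 N, no more motion). Back off and re-press the fore edge once to be sure of the spine.

Request:
step_arm(plan=[-1.5, 0, 0, 0, 0, 0, 0, -2, 0, -1, 0, 0, 0, 0, 0, 0, -4, 0, 0, 0, 0, 0, 0, -4, 0, 0, 0, -1])

```text
t: 9.78
eef_pos: [0.4738, -0.2092, 0.1124]
orientation: [[1.0, -0.009, 0.001], [-0.009, -1.0, 0.0], [0.001, -0.0, -1.0]]
ft_force: [0.8, -0.6, -0.4]
finger_gap: 0.0538
gripper_force: 0.0
```

```bash
python3 -c "
from h import *
rows([.03,-.035],.11,step=.035,turn=10.5,n=10)"
```

```text
t 9.775 board [-0.095  -0.1385] z 0.1124 F [ 0.8 -0.6 -0.4] gap 0.053838113324034965 q [-36.4   2.4 112.6   0.   64.9  54.1]
2.7,-2.2,0.1,0.0,-0.0,-10.5,-1
3.1,-1.7,0.0,0.0,-0.0,-10.5,-1
3.3,-1.1,0.1,0.0,-0.0,-10.5,-1
3.5,-0.5,0.0,0.0,-0.0,-10.5,-1
2.2,0.0,0.1,0.0,-0.0,-10.5,-1
-0.0,0.0,-0.0,0.0,-0.0,-10.5,-1
-0.0,0.0,-0.0,0.0,-0.0,-10.5,-1
-0.0,0.0,-0.0,0.0,-0.0,-10.5,-1
-0.0,0.0,-0.0,0.1,-0.0,-6.0,-1
```

Request:
step_arm(plan=[2.7, -2.2, 0, 0, 0, -10.5, -1, 3.1, -1.7, 0, 0, 0, -10.5, -1, 3.3, -1.1, 0, 0, 0, -10.5, -1, 3.5, -0.5, 0, 0, 0, -10.5, -1, 2.2, 0, 0, 0, 0, -10.5, -1, 0, 0, 0, 0, 0, -10.5, -1, 0, 0, 0, 0, 0, -10.5, -1, 0, 0, 0, 0, 0, -10.5, -1])

```text
t: 10.78
eef_pos: [0.6, -0.1066, 0.1117]
orientation: [[0.107, 0.994, 0.002], [0.994, -0.107, 0.0], [0.0, 0.002, -1.0]]
ft_force: [-0.1, -0.3, -0.9]
finger_gap: 0.0941
gripper_force: 0.0
```

```bash
python3 -c "
from h import *
rows([.03,-.045],.021,step=.035,turn=10.5,n=10)"
```

```text
t 10.775 board [ 0.0303 -0.0348] z 0.1117 F [-0.1 -0.3 -0.9] gap 0.09407434381369932 q [-20.7  14.3  99.3   0.   66.3 -14.6]
-0.4,0.0,3.5,0.1,-0.0,-5.6,-1
-0.4,0.0,3.5,-0.0,-0.0,-0.0,-1
-0.2,0.0,2.1,-0.0,-0.0,-0.0,-1
```

Request:
step_arm(plan=[0, 0, 3.5, 0, 0, -5.6, -1, 0, 0, 3.5, 0, 0, 0, -1, -0.5, 0, 2, 0, 0, 0, -1, -1, 0, 0, 0, 0, 0, -1, -1, 0, 0, 0, 0, 0, -1, -0.7, 0, 0, 0, 0, 0, -1, -0.5, 0, 0, 0, 0, 0, -1, 0, 0, 0, 0, 0, 0, -1])

```text
t: 11.78
eef_pos: [0.5996, -0.1441, 0.022]
orientation: [[0.016, 1.0, 0.001], [1.0, -0.016, -0.0], [-0.0, 0.001, -1.0]]
ft_force: [0.2, -0.5, -0.0]
finger_gap: 0.0941
gripper_force: 0.0
```

Request:
step_arm(plan=[-0.2, 0, 0, 0, 0, -0.4, -1, -0.2, 0, 0, 0, 0, 0, -1, -0.2, 0, 0, 0, 0, 0, -1, -0.2, 0, 0, 0, 0, 0, -1, 0, 0, 0, 0, 0, 0, -1])

```text
t: 12.4
eef_pos: [0.5993, -0.1489, 0.0214]
orientation: [[0.009, 1.0, -0.0], [1.0, -0.009, 0.005], [0.005, -0.0, -1.0]]
ft_force: [0.6, 9.5, 3.0]
finger_gap: 0.0944
gripper_force: 4.7
```

Request:
step_arm(plan=[1, 0, 0, 0, 0, 0, -1, 1.5, 0, -1, 0, 0, 0, -1, 1, 0, -4.5, 0, 0, 0, 1, 0, 0, -4.5, 0, 0, 0, 1])

```text
t: 12.9
eef_pos: [0.5992, -0.1152, 0.1228]
orientation: [[0.007, 1.0, -0.001], [1.0, -0.007, -0.0], [-0.0, -0.001, -1.0]]
ft_force: [1.1, -1.0, -0.1]
finger_gap: 0.0775
gripper_force: 0.0
```

```bash
python3 -c "
from h import *
rows([.075,.19],.125,step=.05,n=10,g=1)"
```

```text
t 12.9 board [ 0.0296 -0.0435] z 0.1228 F [ 1.1 -1.  -0.1] gap 0.07754313563747256 q [-21.5  13.7  98.8  -0.   67.6 -21.1]
4.9,1.0,-0.0,-0.0,0.0,0.1,1
4.9,0.9,-0.1,-0.0,0.0,-0.0,1
4.9,1.0,-0.0,-0.0,0.0,-0.0,1
4.9,0.9,-0.1,-0.0,0.0,-0.0,1
3.7,0.7,-0.0,-0.0,0.0,-0.0,1
```

Request:
step_arm(plan=[4.9, 1, 0, 0, 0, 0, 1, 4.9, 0.9, 0, 0, 0, 0, 1, 4.9, 1, 0, 0, 0, 0, 1, 4.9, 0.9, 0, 0, 0, 0, 1, 3.7, 0.7, 0, 0, 0, 0, 1, 0, 0, 0, 0, 0, 0, 1])

```text
t: 13.65
eef_pos: [0.6465, 0.1188, 0.1221]
orientation: [[0.004, 1.0, 0.001], [1.0, -0.004, -0.0], [-0.0, 0.001, -1.0]]
ft_force: [0.3, -0.5, -0.2]
finger_gap: 0.0174
gripper_force: 0.0
```

```bash
python3 -c "
from h import *
rows([.075,.19],.028,step=.05,n=10,g=1);c=cam('top');cv2.imwrite('pics/c6.png',cv2.resize(c['frame'][145:290,255:455,::-1],None,fx=4,fy=4))"
```

```text
t 13.65 board [0.0748 0.191 ] z 0.1221 F [ 0.3 -0.5 -0.2] gap 0.017353095451084353 q [ 0.6 19.6 91.6 -0.  68.8  0.8]
-0.1,0.0,5.0,0.1,0.0,0.2,1
0.0,0.0,4.4,-0.0,0.0,0.0,1
```

View pics/c6.png

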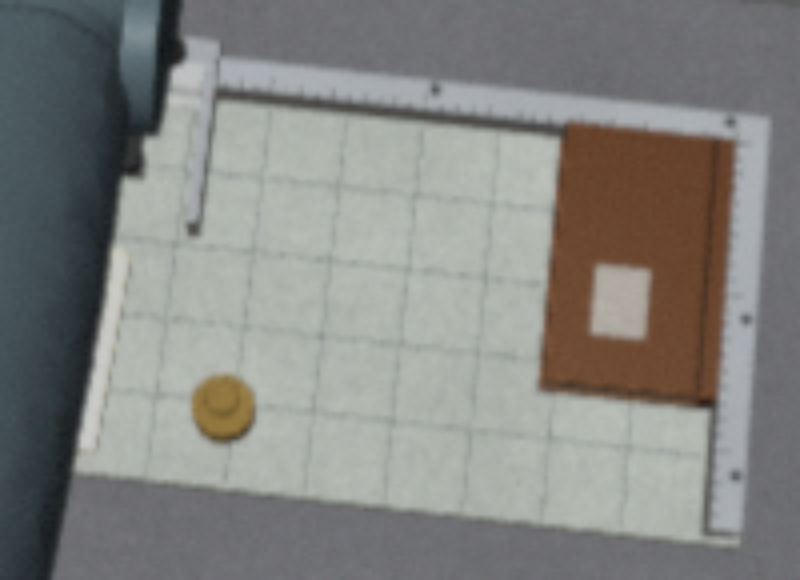

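The book sits home (tail on the far fence, spine on the right fence); weight and folder untouched. Lower behind the blade and push.

Request:
step_arm(plan=[0, 0, 4, 0, 0, 0.2, 1, 0, 0, 3.5, 0, 0, 0, 1, 0, 0, 1.7, 0, 0, 0, 1, -0.5, 0, 0, 0, 0, 0, 1, -1, 0, 0, 0, 0, 0, 1, -1.2, 0, 0, 0, 0, 0, 1, -1.2, 0, 0, 0, 0, 0, 1, -1.2, 0, 0, 0, 0, 0, 1])

```text
t: 14.7
eef_pos: [0.6466, 0.0644, 0.0304]
orientation: [[0.012, 1.0, 0.002], [1.0, -0.012, 0.001], [0.001, 0.002, -1.0]]
ft_force: [0.8, 2.8, 2.7]
finger_gap: 0.0005
gripper_force: 1.2
```

```bash
python3 -c "
from h import *
rows([.075,-.06],.028,step=.015,n=2,g=1)"
```

```text
t 14.7 board [0.0755 0.1365] z 0.0304 F [0.8 2.8 2.7] gap 0.0005058113854577345 q [-4.3 25.4 94.6  0.  59.8 -3.6]
-1.5,0.0,0.0,0.1,-0.0,-0.2,1
-1.5,-0.0,0.0,0.0,-0.0,-0.0,1
```

Request:
step_arm(plan=[-1.5, 0, 0, 0, 0, 0, 1, -1.5, 0, 0, 0, 0, 0, 1, -1.5, 0, 0, 0, 0, 0, 1, -1.5, 0, 0, 0, 0, 0, 1, -1.5, 0, 0, 0, 0, 0, 1, -1.5, 0, 0, 0, 0, 0, 1, -1.5, 0, 0, 0, 0, 0, 1, -1.5, 0, 0, 0, 0, 0, 1])

```text
t: 15.7
eef_pos: [0.6444, -0.056, 0.0294]
orientation: [[0.012, 1.0, -0.0], [1.0, -0.012, 0.0], [0.0, -0.0, -1.0]]
ft_force: [1.1, 2.0, 0.7]
finger_gap: 0.0006
gripper_force: 1.2
```

```bash
python3 -c "
from h import *
rows([.075,-.069],.028,step=.015,n=2,g=1)"
```

```text
t 15.7 board [0.0743 0.0162] z 0.0294 F [1.1 2.  0.7] gap 0.0005910052223565938 q [-15.   25.2  95.    0.   59.7 -14.3]
-1.5,0.0,0.0,-0.0,-0.0,-0.2,1
-1.5,0.0,0.0,-0.0,-0.0,0.0,1
```

Request:
step_arm(plan=[-1.3, 0, 0, 0, 0, 0, 1, -1.3, 0, 0, 0, 0, 0, 1, -1.3, 0, 0, 0, 0, 0, 1, -1.2, 0, 0, 0, 0, 0, 1, -1, 0, 0, 0, 0, 0, 1, -0.7, 0, 0, 0, 0, 0, 1, -0.3, 0, 0, 0, 0, 0, 1, 0, 0, 0, 0, 0, 0, 1])

```text
t: 16.7
eef_pos: [0.6432, -0.1264, 0.0293]
orientation: [[0.012, 1.0, -0.001], [1.0, -0.012, -0.001], [-0.001, -0.001, -1.0]]
ft_force: [-0.5, 0.3, -1.2]
finger_gap: 0.0006
gripper_force: 0.0
```

Request:
step_arm(plan=[-0.5, 0, 0, 0, 0, 0, 1, -0.4, 0, 0, 0, 0, 0, 1, -0.3, 0, 0, 0, 0, 0, 1, -0.2, 0, 0, 0, 0, 0, 1])

```text
t: 17.2
eef_pos: [0.643, -0.14, 0.0292]
orientation: [[0.012, 1.0, -0.001], [1.0, -0.012, 0.0], [0.0, -0.001, -1.0]]
ft_force: [-1.0, 2.9, 0.4]
finger_gap: 0.0007
gripper_force: 1.0
```

Request:
step_arm(plan=[-0.2, 0, 0, 0, 0, 0, 1, -0.1, 0, 0, 0, 0, 0, 1, 0, 0, 0, 0, 0, 0, 1])

```text
t: 17.58
eef_pos: [0.643, -0.1414, 0.0292]
orientation: [[0.012, 1.0, -0.001], [1.0, -0.012, 0.003], [0.003, -0.001, -1.0]]
ft_force: [-1.8, 6.9, 2.4]
finger_gap: 0.0002
gripper_force: 3.4
```

Request:
step_arm(plan=[-0.1, 0, 0, 0, 0, 0, 1, 0, 0, 0, 0, 0, 0, 1])

```text
t: 17.82
eef_pos: [0.6431, -0.1414, 0.0293]
orientation: [[0.012, 1.0, -0.001], [1.0, -0.012, 0.005], [0.005, -0.001, -1.0]]
ft_force: [-1.0, 9.5, 2.7]
finger_gap: 0.0006
gripper_force: 4.9
```

Blade firmly against the book. Withdraw and check.

Request:
step_arm(plan=[1, 0, 0, 0, 0, 0, 1, 2, 0, 0, 0, 0, 0, 1, 2, 0, -2, 0, 0, 0, 1, 3, -1, -5, 0, 0, 0, 1, 5, -1, -4, 0, 0, 0, 1, 5, -1, -1, 0, 0, 0, 1, 4, 0, 0, 0, 0, 0, 1, 0, 0, 0, 0, 0, 0, 1])

```text
t: 18.82
eef_pos: [0.6164, 0.0778, 0.15]
orientation: [[0.007, 1.0, 0.003], [1.0, -0.007, -0.0], [-0.0, 0.003, -1.0]]
ft_force: [0.1, -0.2, 0.0]
finger_gap: 0.0008
gripper_force: 0.0
```

```bash
python3 -c "
from h import *
rows([.075,.2],.13,n=1);c=cam('top');cv2.imwrite('pics/c7.png',cv2.resize(c['frame'][145:290,255:455,::-1],None,fx=4,fy=4))"
```

```text
t 18.825 board [0.0451 0.1497] z 0.15 F [ 0.1 -0.2  0. ] gap 0.0007690580611325055 q [-3.2 13.2 96.2 -0.  70.4 -2.8]
4.9,2.9,1.9,0.2,0.0,0.1,-1
```

View pics/c7.png

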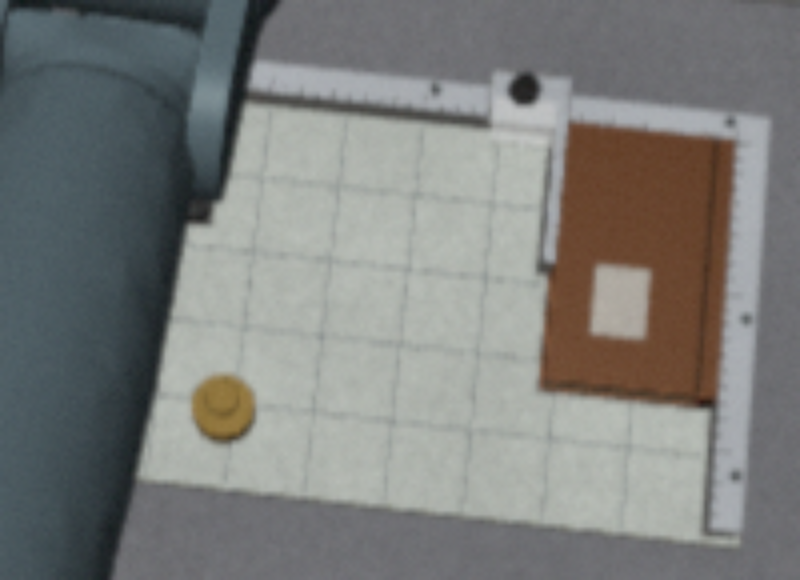

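The book is still home, with the blade touching its fore edge at crop (560, 195), and the robot is clear of everything.

```bash
python3 -c "
from station import r
print(r.sign_off())"
```

```text
the job is handed in; nothing more can be done
None
```

The book was pushed home into the corner, flush with both fences, the gauge blade was brought up against its fore edge, and the job was handed in at about 19 s; the final picture showed the book still home, the weight in place, and the arm covering the folder.

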